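# Roll the tiles of a cookbook stand down onto their pads

## Robot

A 6-joint arm with a two-finger parallel gripper is mounted at the origin on a cart in front of the work surface, level with it; the furniture and walls round the work are solid. World frame = base frame: x ahead of the robot, y to its left, z up, the work surface at z = 0. Lengths are in m, angles in rad, forces in N, time in s.
With the tool pointing down it reaches from about 0.325 to 0.775 m from the base axis. Payload 5.5 kg.
Tool frame: the origin (TCP) lies between the finger pads; the fingertips stand 8 mm ahead of it and the grasp point (between the pads) lies 11 mm behind it (tcp_to_tips is the distance from the TCP to the fingertips, in m); z points along the fingers, y is the line along which they close (so a half turn about z gives the same grasp; the last joint's range is limited). The gripper opens to 88 mm and grips with 3 to 60 N. Pads are 20 mm wide; open, the fingers measure 115 mm over their backs; the gripper's body (75 mm by 178 mm) begins 61 mm behind the grasp point.
Start: joints at [1.249, 0.091, 1.231, -0, 1.82, -0.057], TCP at [0.157, 0.579, 0.231] pointing down, gripper open.
Joint ranges: [-2.87, 2.87], [-0.86, 2.18], [0.17, 2.46], [-1.51, 4.65], [0.06, 2.69], [-2.65, 2.65]. Speed limits (rad/s): [2.57, 2.57, 3.01, 3.14, 3.14, 3.14].

## Interface

Orientations are given as a unit quaternion [w, x, y, z].
In Python, from bench import * gives the robot as it stands. Calls block until the motion is done:
- move_to(position, orientation): joint-space move of the TCP to a pose.
- move_l(position, speed=0.15, orientation=None): straight line of the TCP; orientation=None keeps the orientation; speed is the mean speed in m/s.
- movej(angles): joint-space move.
- gripper_open() and close(): open the fingers fully, or close them until they stop; the grip force is fixed at half the most.
- hold(seconds).
- inverse_kinematics(position, orientation): joint angles nearest the present ones, or None.
- state(): the state.
- get_image(name): name is "scene" or "top" or "wrist"; returns a dict with "frame" (480x640x3 uint8, blue, green, red), "depth" (480x640 float32, m along the optical axis (not along the pixel's ray), 0 where there is no reading), "camera_matrix" (3x3 intrinsics, pixels), "view" (4x4, takes a point from world to camera coordinates). Camera axes: x right, y up, looking along -z (the intrinsics and any distortion apply to the point x, -y, -z); pixel columns grow to the right and rows downward; lengths in m; the calibration is good to about 2 mm. A picture is of the moment at which its call begins.
A pose or a line that the arm cannot do raises IKError and nothing moves.
- job_done(): hands the job in; it is judged then, once.
The state is a dict: "time": time; "joint_pos": joint angles; "dq": joint speeds; "joint_torque": joint torques, N m; "ee_pos": TCP position; "ee_rot": TCP orientation; "ft_force": force on the tool from outside, world axes, zero at the start; "moment": the same for the moment, N m; "finger_gap": finger opening in m; "finger_force": force on a finger pad.
Only numpy, scipy, OpenCV 4.12 (cv2) and the standard library are available. Lean on these libraries where they do the work, as an engineer would, in place of code of your own. Each camera call takes 0.05 s, during which the arm holds its last target. There are 200 camera calls.

## Task

The four tiles of the sloping cookbook stand lie loose on new self-adhesive pads of uneven thickness and stick out. Take the hand roller and roll it along the row from left to right, so that the air is driven out one way, bedding each tile firmly on its pad: more than 12 N on every tile so that it sticks, never more than 35 N or it cracks, and with the roller only. Then hang the roller upright in its rack again, and leave the tape, mug and scissors where they are.

Things in the scene. Friction and masses are not known exactly. Their poses are not given: they have to be found in the camera images.
- stand: Sloping wooden cookbook stand, fixed, 256 (y) x 127 mm. Origin: middle of its underside. Its face rises 25 degrees away from its front (-x, towards the robot), its middle 96 mm above the origin. In the face, inside a wooden frame, lies a row of four tiles along y with 2 mm joints. A dark ledge along the low edge, 59 mm down the slope from the row's middle, stands 8 mm above the frame.
- rack: Light wooden roller rack, fixed, base 76 x 120 mm. Origin: centre of its underside. Two cheeks (y = 39 to 49 mm either side), tops 64 mm up; at both ends of each top a 9 mm lip (x = 17 to 23 mm either side); the roller's shoulders rest between the lips. Hung, the roller's origin is 11 mm above the rack's, axes parallel (or half a turn). Cupboards hang over the right, from z = 0.57, x = 0.50.
- roller: Hand roller, hanging upright in the rack, 0.25 to 0.5 kg. Origin: lowest point under the drum's middle, z up the handle. Black drum 50 mm across, 60 mm long, spins freely on an axle along y at z = 25 mm. Steel shoulder bar 28 (x) x 100 (y) x 6 mm, underside at z = 53 mm. Dark wooden handle, 26 mm wide along x, 30 mm along y, z = 64 to 117 mm; top at 123 mm.
- roller_grip (a point): Point on the handle's axis, 90 mm above the roller's origin, where it is best gripped. Axes as the roller's.
- drum (a joint): Turning angle of the drum about its axle in rad, 0 at the start, unlimited; about 2.2 rad for one tile's width of rolling.
- tile_1: The leftmost (+y end) tile (white with blue pattern, 80 mm up the slope (x), 54 mm along the row (y), 8 mm thick, edges bevelled 3.5 mm wide, 1.5 mm deep). Origin: centre of its underside; z: outward normal of the face. On its foam pad it stays put below about 7 N, sinks above that (6 mm/s at 10 N, 16 mm/s at 15 N), stays down, and stops hard after 1.5 to 3.5 mm: a depth not known beforehand.
- tile_2: The second from the left tile (blue with white pattern, 80 mm up the slope (x), 54 mm along the row (y), 8 mm thick, edges bevelled 3.5 mm wide, 1.5 mm deep). Origin: centre of its underside; z: outward normal of the face. On its foam pad it stays put below about 7 N, sinks above that (6 mm/s at 10 N, 16 mm/s at 15 N), stays down, and stops hard after 1.5 to 3.5 mm: a depth not known beforehand.
- tile_3: The third from the left tile (white with blue pattern, 80 mm up the slope (x), 54 mm along the row (y), 8 mm thick, edges bevelled 3.5 mm wide, 1.5 mm deep). Origin: centre of its underside; z: outward normal of the face. On its foam pad it stays put below about 7 N, sinks above that (6 mm/s at 10 N, 16 mm/s at 15 N), stays down, and stops hard after 1.5 to 3.5 mm: a depth not known beforehand.
- tile_4: The rightmost (-y end) tile (blue with white pattern, 80 mm up the slope (x), 54 mm along the row (y), 8 mm thick, edges bevelled 3.5 mm wide, 1.5 mm deep). Origin: centre of its underside; z: outward normal of the face. On its foam pad it stays put below about 7 N, sinks above that (6 mm/s at 10 N, 16 mm/s at 15 N), stays down, and stops hard after 1.5 to 3.5 mm: a depth not known beforehand.
- drum_axle (a point): Middle of the drum's axle, 25 mm above the roller's origin. Axes as the roller's.
- tape: Roll of beige masking tape lying flat, 104 mm across, 25 mm high, loose; a bystander. Origin: centre of its underside.
- mug: Blue speckled mug, 84 mm across, 88 mm high, loose; a bystander. Origin: centre of its underside.
- scissors: Scissors with orange handles lying flat, 199 mm long, loose; a bystander.

How it is judged:
On the way, in this order (a step that is already met when the one before it is completed fails the run):
1. the roller is lifted out of its rack (z of roller in the frame of rack above 0.05 m), for 0.1 s.
2. the roller presses on the leftmost (+y end) tile, its axle within 20 mm of the tile's middle along the row, with over 12 N (contact force between roller and tile_1 above 12 N and y of drum_axle in the frame of tile_1 between -0.02 and 0.02 m), for 0.3 s.
3. the roller presses on the second from the left tile, its axle within 20 mm of the tile's middle along the row, with over 12 N (contact force between roller and tile_2 above 12 N and y of drum_axle in the frame of tile_2 between -0.02 and 0.02 m), for 0.3 s.
4. the roller presses on the third from the left tile, its axle within 20 mm of the tile's middle along the row, with over 12 N (contact force between roller and tile_3 above 12 N and y of drum_axle in the frame of tile_3 between -0.02 and 0.02 m), for 0.3 s.
5. the roller presses on the rightmost (-y end) tile, its axle within 20 mm of the tile's middle along the row, with over 12 N; its drum has turned 4 rad or more (100 mm of rolling) (contact force between roller and tile_4 above 12 N and y of drum_axle in the frame of tile_4 between -0.02 and 0.02 m and (value of joint drum above 4 rad or value of joint drum below -4 rad)), for 0.3 s.
At the end, for the whole second after the job is handed in: All four tiles are bedded, their tops no more than 1.5 mm above the wooden frame; the roller hangs upright (within 7 degrees) and at rest by its shoulders in the rack, within 8 mm of its place sideways and 4 mm in height, released (z of each of tile_1, tile_2, tile_3, tile_4 in the frame of stand below 0.09015 m and x of roller in the frame of rack between -0.008 and 0.008 m and y of roller in the frame of rack between -0.008 and 0.008 m and z of roller in the frame of rack between 0.007 and 0.015 m and angle between roller's own z axis and vertical below 0.12 rad and angle between the y axis of roller and the y axis of rack, either way round below 0.25 rad and linear speed of roller below 0.03 m/s); the robot touches nothing.
It fails at once if the roller is pressed on a tile with more than 35 N (contact force between roller and tile_1 above 35 N or contact force between roller and tile_2 above 35 N or contact force between roller and tile_3 above 35 N or contact force between roller and tile_4 above 35 N).
It fails at once if the gripper or arm itself presses on the stand or its tiles (more than 3 N) (contact force between any of the fingers, the arm and stand above 3 N).
It fails at once if the tape, mug or scissors are shifted by more than 30 mm (distance of any of tape, mug, scissors from where it was at the start of the episode above 0.03 m).
It also fails if it takes over 72 s, if anything falls off the work surface, if the arm or the gripper's body presses on something with over 40 N, if the wrist force passes 120 N, or if a joint passes its speed limit or range.

## Working session

There is one attempt and no reset: what is moved stays moved. The work goes in short steps, each a Python script; the robot and the scene stay as the last script left them, time stands still between calls to the robot, and variables do not carry over. Pictures are saved under pics/ and viewed, at most 10 in all, crops included, and the job is handed in when it is done.

```bash
ls; mkdir -p pics; python3 - <<'E'
from bench import *
import cv2,numpy as np
for n in ["scene","top"]:
    r=get_image(n); cv2.imwrite(f"pics/{n}0.png",r["frame"]); np.savez(f"{n}0.npz",**r)
    print(n,r["camera_matrix"].tolist(),r["view"].round(3).tolist(),[k for k in r])
s=state();print(s)
E
```

```text
pics
scene [[454.76201804956594, 0.0, 321.06296687950334], [0.0, 454.76201804956594, 236.89655765520274], [0.0, 0.0, 1.0]] [[-0.48, -0.877, 0.016, 0.117], [0.682, -0.361, 0.636, -0.496], [-0.552, 0.316, 0.771, -0.706], [0.0, 0.0, 0.0, 1.0]] ['frame', 'depth', 'camera_matrix', 'view']
top [[482.7807592542569, 0.0, 317.2024016489255], [0.0, 482.7807592542569, 244.20669674638214], [0.0, 0.0, 1.0]] [[-0.003, -1.0, 0.005, -0.182], [0.988, -0.002, 0.154, -0.546], [-0.154, 0.006, 0.988, -1.022], [0.0, 0.0, 0.0, 1.0]] ['frame', 'depth', 'camera_matrix', 'view']
{'time': 0.1, 'joint_pos': array([ 1.24929142e+00,  9.17627251e-02,  1.23176744e+00,  1.80231928e-05,
        1.81977468e+00, -5.67632196e-02]), 'dq': array([ 0.0003276 , -0.00103393, -0.00448102,  0.00027442, -0.00155418,
       -0.00062993]), 'joint_torque': array([ 2.03504773e-03, -4.47858918e+01, -4.07570457e+01,  6.99960790e-02,
        2.84281850e-02, -1.17171599e-04]), 'ee_pos': array([0.15695043, 0.57885273, 0.22963129]), 'ee_rot': array([-1.69533545e-04,  1.31982371e-01,  9.91251694e-01, -8.39189345e-04]), 'ft_force': array([-0.45551879,  0.05085586,  0.84987907]), 'moment': array([-0.02219133,  0.01468419,  0.03043443]), 'finger_force': 0.0, 'finger_gap': 0.08800500846227709}
```

View pics/scene0.png

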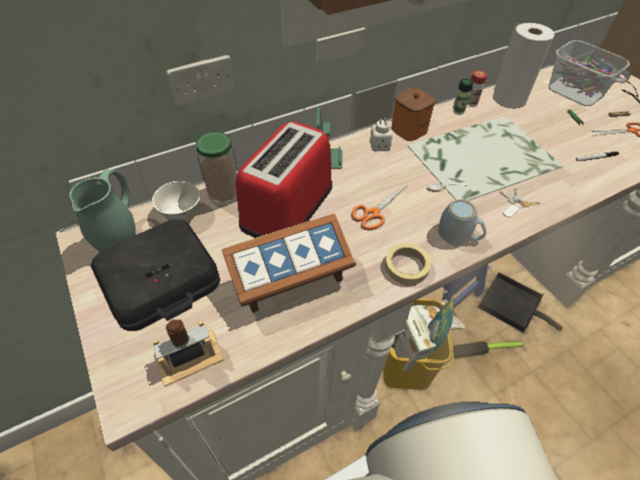

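View pics/top0.png

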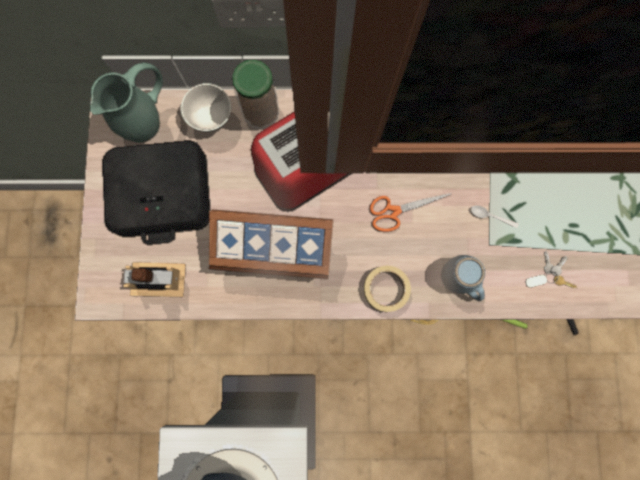

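```bash
python3 - <<'E'
import cv2,numpy as np
a=cv2.imread("pics/top0.png")[200:305,105:345]; cv2.imwrite("pics/c1.png",cv2.resize(a,None,fx=3.2,fy=3.2,interpolation=cv2.INTER_CUBIC))
a=cv2.imread("pics/scene0.png")[210:385,145:365]; cv2.imwrite("pics/c2.png",cv2.resize(a,None,fx=3.4,fy=3.4,interpolation=cv2.INTER_CUBIC))
E
```

```text
(no output)
```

View pics/c1.png

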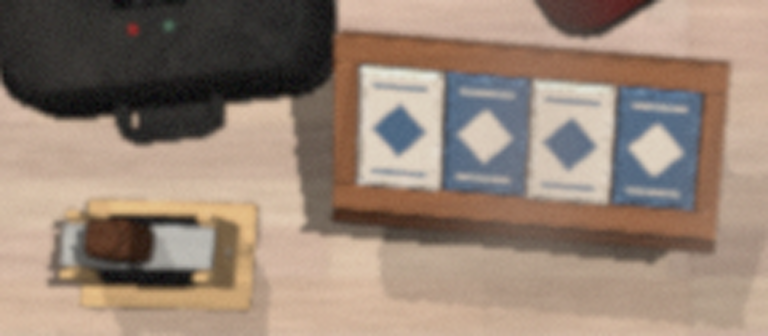

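View pics/c2.png

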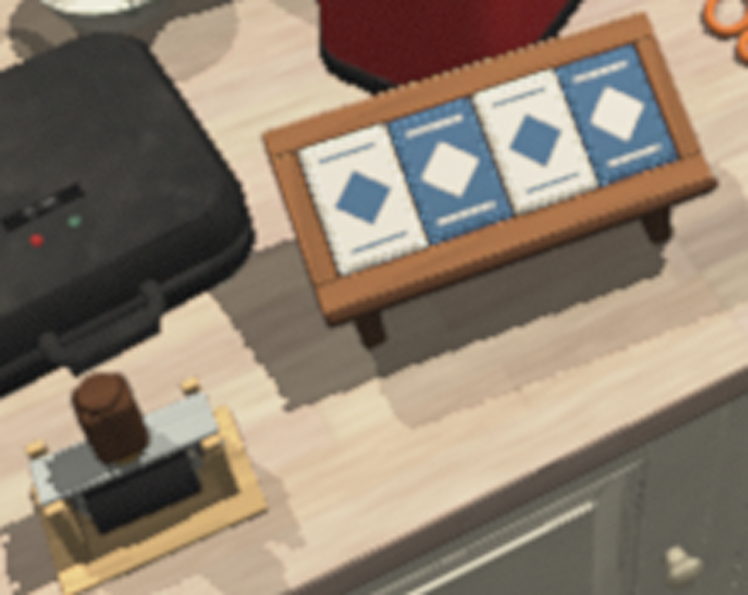

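```bash
cat > cam.py <<'E'
import numpy as np
def load(n): return dict(np.load(n))
def ray(r,u,v):
    K=r["camera_matrix"];V=r["view"];R=V[:3,:3];t=V[:3,3]
    d=np.array([(u-K[0,2])/K[0,0],-(v-K[1,2])/K[1,1],-1.0])
    return -R.T@t, R.T@d
def onz(r,u,v,z):
    o,d=ray(r,u,v); return o+d*(z-o[2])/d[2]
def dp(r,u,v):
    D=r["depth"][int(round(v))-1:int(round(v))+2,int(round(u))-1:int(round(u))+2]
    o,d=ray(r,u,v); return o+d*np.median(D[D>0])
def cloud(r):
    v,u=np.mgrid[:480,:640]; K=r["camera_matrix"];V=r["view"];D=r["depth"]
    p=np.stack([(u-K[0,2])/K[0,0]*D,-(v-K[1,2])/K[1,1]*D,-D],-1)
    return (p-V[:3,3])@V[:3,:3]
def tri(a,b):
    A=[];B=[]
    for o,d in (a,b):
        d=d/np.linalg.norm(d);P=np.eye(3)-np.outer(d,d);A.append(P);B.append(P@o)
    return np.linalg.lstsq(np.vstack(A),np.hstack(B),rcond=None)[0]
E
python3 - <<'E'
from cam import *
import cv2
np.set_printoptions(precision=4,suppress=True)
T=load("top0.npz");S=load("scene0.npz")
t=lambda p:(p[0]/3.2+105-.34,p[1]/3.2+200-.34); s=lambda p:(p[0]/3.4+145-.35,p[1]/3.4+210-.35)
for a,b in zip([(399,130),(485,136),(570,144),(656,150)],[(363,198),(450,170),(536,141),(618,114)]):
    print(dp(T,*t(a)),dp(S,*s(b)),tri(ray(T,*t(a)),ray(S,*s(b))))
print("counter",dp(T,140,310),dp(S,300,350))
print("base"); 
for z in (0.008,0.012): print(np.array([onz(T,*t(p),z) for p in [(88,199),(258,203),(253,308),(80,305)]]))
print(dp(T,*t((245,215))),dp(T,*t((100,297))))
print("bar");print(np.array([onz(T,*t(p),.07) for p in [(62,222),(216,222),(213,271),(60,270)]]))
# face plane from tile pixels & frame
for n,r,quad in (("top",T,[t(p) for p in[(365,72),(700,97),(690,205),(365,180)]]),("scene",S,[s(p) for p in[(310,155),(630,55),(672,152),(345,265)]])):
    m=np.zeros((480,640),np.uint8);cv2.fillConvexPoly(m,np.round(quad).astype(int),1)
    P=cloud(r)[(m>0)&(r["depth"]>0)];c=np.median(P,0);n_=np.linalg.svd(P-c)[2][2];n_*=np.sign(n_[2]);print(n,c,n_,np.degrees(np.arccos(n_[2])),np.degrees(np.arctan2(n_[1],n_[0])),np.std((P-c)@n_))
for n,r in(("top",T),("scene",S)):
    P=cloud(r).reshape(-1,3);B=(P[:,0]>.38)&(P[:,0]<.6)&(P[:,1]>.1)&(P[:,1]<.45)
    Q=P[B&(P[:,2]>.115)&(P[:,0]<.5)&(P[:,1]>.22)];print(n,"handle top",len(Q),Q.mean(0),Q.min(0),Q.max(0))
    Q=P[B&(P[:,2]>.064)&(P[:,2]<.073)&(P[:,0]<.5)&(P[:,1]>.2)];print("bar",len(Q)); 
    if len(Q): print(cv2.minAreaRect((Q[:,:2]*1000).astype(np.float32)))
E
```

```text
[0.5449 0.     0.0996] [0.5424 0.0008 0.0992] [0.5453 0.0004 0.0954]
[ 0.5414 -0.0557  0.0962] [ 0.538  -0.0546  0.0976] [ 0.5417 -0.0556  0.0927]
[ 0.5353 -0.1116  0.1001] [ 0.5321 -0.1107  0.0992] [ 0.5358 -0.1118  0.0946]
[ 0.5316 -0.1676  0.098 ] [ 0.5282 -0.1668  0.0975] [ 0.5319 -0.1681  0.0929]
counter [ 0.4033  0.2143 -0.0004] [ 0.3802 -0.0256 -0.0054]
base
[[0.5111 0.2347 0.008 ]
 [0.5079 0.1146 0.008 ]
 [0.4341 0.1153 0.008 ]
 [0.4365 0.2361 0.008 ]]
[[0.5106 0.2332 0.012 ]
 [0.5075 0.1135 0.012 ]
 [0.4339 0.1142 0.012 ]
 [0.4363 0.2346 0.012 ]]
[0.4996 0.1239 0.0065] [0.4422 0.2233 0.0059]
bar
[[0.4883 0.2276 0.07  ]
 [0.4881 0.1254 0.07  ]
 [0.4555 0.1259 0.07  ]
 [0.4565 0.227  0.07  ]]
top [ 0.5394 -0.0853  0.0981] [-0.424   0.0258  0.9053] 25.136926782553175 176.51834811801038 0.0025936222747355775
scene [ 0.5356 -0.0772  0.0974] [-0.4216  0.0258  0.9064] 24.986625789823997 176.50465350825186 0.002358972638066638<stdin>:19: RuntimeWarning: Mean of empty slice.
  ret = um.true_divide(
Traceback (most recent call last):
ValueError: zero-size array to reduction operation minimum which has no identity
```

```bash
cat > geo.py <<'E'
import numpy as np
from scipy.spatial.transform import Rotation as Rn
yw=np.radians(-4.6); C=np.array([.5375,-.0838,.096])
e=np.array([-np.sin(yw),np.cos(yw),0])           # row, +y (left)
h=np.array([np.cos(yw),np.sin(yw),0]); a=np.radians(25)
n=-np.sin(a)*h+np.array([0,0,np.cos(a)])
def quat(z,y): 
    q=Rn.from_matrix(np.column_stack([np.cross(y,z),y,z])).as_quat(); return q[[3,0,1,2]]
RX=np.array([.472,.1755,0]); ry=np.radians(-1.3); rx=np.array([np.cos(ry),np.sin(ry),0])
GD=np.array([0,0,-1.])
def tcp(s,d): return C+e*s+n*(d+.079)   # drum bottom at d above frame plane, s along row
E
python3 - <<'E'
from cam import *; from geo import *; from bench import *
T=load("top0.npz");S=load("scene0.npz")
for n_,r in(("top",T),("scene",S)):
    P=cloud(r).reshape(-1,3)
    def b(x0,x1,y0,y1):
        Q=P[(P[:,0]>x0)&(P[:,0]<x1)&(P[:,1]>y0)&(P[:,1]<y1)]; Z=Q[Q[:,2]>.03]; return len(Q),Q[:,2].max() if len(Q) else 0
    print(n_,"case",[(x,b(x,x+.02,.1,.3)) for x in np.arange(.51,.62,.02).round(2)])
    print("toaster",[(x,b(x,x+.02,-.2,.08)) for x in np.arange(.56,.7,.02).round(2)])
for sg in(1,-1):
    q=quat(GD,sg*rx); print(sg,inverse_kinematics(RX+[0,0,.09],q))
    print([inverse_kinematics(tcp(s,.0),quat(-n,t*e)) for s in(.1,-.1) for t in(sg,)],)
E
```

```text
top case [(np.float64(0.51), (740, np.float64(0.007703319709549801))), (np.float64(0.53), (830, np.float64(0.06538749985658236))), (np.float64(0.55), (967, np.float64(0.07684524224731792))), (np.float64(0.57), (1045, np.float64(0.08858801529361855))), (np.float64(0.59), (738, np.float64(0.09174747565710323))), (np.float64(0.61), (747, np.float64(0.0922363291914718)))]
toaster [(np.float64(0.56), (1251, np.float64(0.12463709542885064))), (np.float64(0.58), (1094, np.float64(0.1251310907772027))), (np.float64(0.6), (306, np.float64(0.1222275483533032))), (np.float64(0.62), (1324, np.float64(0.17332303480214095))), (np.float64(0.64), (1619, np.float64(0.1906553469387848))), (np.float64(0.66), (1399, np.float64(0.19214104124613107))), (np.float64(0.68), (1085, np.float64(0.19333419618054018)))]
scene case [(np.float64(0.51), (459, np.float64(0.004508206297091647))), (np.float64(0.53), (835, np.float64(0.06420563518502927))), (np.float64(0.55), (1662, np.float64(0.08427708820451277))), (np.float64(0.57), (1880, np.float64(0.08944207859045823))), (np.float64(0.59), (871, np.float64(0.09174
[... 289 characters left out ...]
float64(0.1811610314264827))), (np.float64(0.64), (1180, np.float64(0.19001254849724472))), (np.float64(0.66), (1261, np.float64(0.19240779443158582))), (np.float64(0.68), (1070, np.float64(0.19316547680251864)))]
1 [ 2.88412476e-01 -1.52358777e-01  1.71821493e+00 -4.44089210e-16
  1.57573650e+00  3.11101756e-01]
[array([-0.0105223 , -0.56252238,  1.95345904, -0.03045169,  1.31536915,
       -1.49985529]), array([-0.53477502, -0.49603118,  1.90903201,  0.1919387 ,  1.33606662,
       -2.03283535])]
-1 None
[array([-0.0105223 , -0.56252238,  1.95345904, -0.03045169,  1.31536915,
        1.64173736]), array([-0.53477502, -0.49603118,  1.90903201,  0.1919387 ,  1.33606662,
        1.10875731])]
```

```bash
python3 - <<'E'
from cam import *; from geo import *; from bench import *
import cv2
np.set_printoptions(precision=4,suppress=True)
move_to(RX+[0,0,.24],quat(GD,rx)); print(state()["time"],state()["ee_pos"])
r=get_image("wrist"); np.savez("w1.npz",**r); cv2.imwrite("pics/w1.png",r["frame"])
P=cloud(r).reshape(-1,3)
P=P[(abs(P[:,0]-.472)<.1)&(abs(P[:,1]-.1755)<.1)]
for lo,hi in((.125,.14),(.066,.074)):
    Q=P[(P[:,2]>lo)&(P[:,2]<hi)]; print(lo,len(Q)); 
    if len(Q): print(cv2.minAreaRect((Q[:,:2]*1000).astype(np.float32)),np.median(Q,0))
E
```

```text
1.9583 [0.4718 0.1762 0.24  ]
0.125 873
((471.2627258300781, 178.25502014160156), (27.682842254638672, 23.900785446166992), 89.5260238647461) [0.4711 0.1806 0.1333]
0.066 2542
((512.33203125, 192.354736328125), (163.28297424316406, 106.71878051757812), 19.12066650390625) [0.4778 0.208  0.0701]
```

View pics/w1.png

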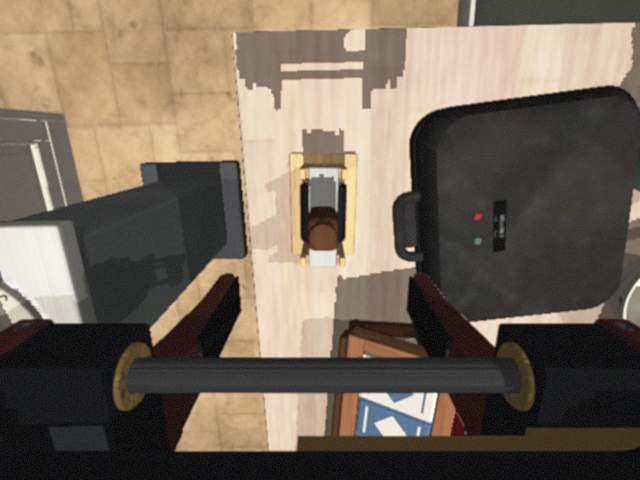

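The wrist view shows the handle (≈323,232) centred between the fingers; the rack stands straight and the case (col >400) is clear of the fingers.

```bash
sed -i 's/^RX=.*; ry/RX=np.array([.4715,.1765,0]); ry/' geo.py; python3 - <<'E'
from geo import *; from bench import *
np.set_printoptions(precision=4,suppress=True)
move_l(RX+[0,0,.09],.2,quat(GD,rx)); s=state(); print(s["time"],s["ft_force"])
close(); s=state(); np.save("grasp.npy",np.r_[s["ee_pos"],s["ee_rot"]]); print(s["time"],s["finger_gap"],s["finger_force"],s["ft_force"],s["ee_pos"])
move_l(RX+[0,0,.24],.15); s=state(); print(s["time"],s["finger_gap"],s["ft_force"])
move_to(tcp(.084,.04),quat(-n,-e)); hold(.3); s=state(); print(s["time"],s["ft_force"],s["moment"],s["ee_pos"]-tcp(.084,.04))
np.save("tare.npy",s["ft_force"])
t=s["time"]; move_l(tcp(.074,.012),.08); s=state(); print(s["time"]-t,s["ft_force"])
t=s["time"]; move_l(tcp(.075,.012),.01); s=state(); print(s["time"]-t,s["ft_force"]-np.load("tare.npy"))
fs=[]
for i in range(8): hold(.02); fs.append((state()["ft_force"]-np.load("tare.npy"))@n)
print(np.array(fs),s["ee_pos"]-tcp(.075,.012))
E
```

```text
2.9083 [-0.173  -0.2269  0.1955]
3.8833 0.02617893743589781 29.99117285013199 [-0.4271 -0.1342 -0.3151] [0.4713 0.1765 0.09  ]
5.0333 0.026105633227606107 [ 0.343  -0.2323 -4.1091]
6.5083 [-0.3077 -0.1039 -3.3099] [0.02   0.6182 0.0032] [0.0001 0.0003 0.    ]
0.5249999999999995 [-0.5548 -0.6009 -3.1743]
0.25 [0.2366 0.2227 0.5063]
[ 1.0533 -0.4674  0.0918  0.4663  0.6868  0.4473  0.2976 -0.4168] [0.0001 0.0001 0.0007]
```

```bash
cat > press.py <<'E'
from geo import *; from bench import *
tare=np.load("tare.npy")
def F(k=3):
    f=[]
    for i in range(k): hold(.01); f.append(state()["ft_force"]-tare)
    return np.mean(f,0)
E
python3 - <<'E'
from press import *
s0=.096; d=.012; move_l(tcp(s0,.009),.05); d=.009
while d>-.004:
    f=F()@n
    if f>1.5: break
    d-=.0006; move_l(tcp(s0,d),.02)
L=[]
while d>-.008:
    f=F(4); fn=f@n; L.append((round(d*1e3,2),round(fn,1)))
    if fn>17: break
    d-=.0003; move_l(tcp(s0,d),.01)
for i in range(4): hold(.1); L.append(round(F()@n,1))
print(L,f,state()["time"],state()["moment"]); np.save("d.npy",[s0,d])
E
```

```text
[(2.4, np.float64(2.5)), (2.1, np.float64(6.3)), (1.8, np.float64(7.0)), (1.5, np.float64(6.2)), (1.2, np.float64(5.8)), (0.9, np.float64(6.4)), (0.6, np.float64(6.0)), (0.3, np.float64(6.3)), (0.0, np.float64(6.5)), (-0.3, np.float64(6.2)), (-0.6, np.float64(6.1)), (-0.9, np.float64(8.0)), (-1.2, np.float64(9.8)), (-1.5, np.float64(11.5)), (-1.8, np.float64(13.3)), (-2.1, np.float64(14.9)), (-2.4, np.float64(16.5)), (-2.7, np.float64(18.9)), np.float64(18.2), np.float64(18.0), np.float64(18.2), np.float64(18.5)] [-11.56207712   1.30052767  15.46637322] 16.3917 [ 0.14988893  1.75310482 -0.03292749]
```

```bash
cat > roll.py <<'E'
from press import *
import sys
s,d=np.load("d.npy"); end=float(sys.argv[1]); L=[]
while s>end:
    f=F(2); m=np.linalg.norm(f)
    d+=np.clip((m-19)/5700*.5,-.0004,.001)
    if m<27: s-=.0025
    move_l(tcp(s,d),.02)
    L.append((round(s*1e3),round(d*1e3,1),round(m,1),round(float(f@e),1)))
np.save("d.npy",[s,d]); print(*L); print(state()["time"],state()["finger_gap"])
E
python3 roll.py .035
```

```text
(94, np.float64(-2.7), np.float64(18.6), 0.1) (91, np.float64(-2.6), np.float64(20.2), 0.8) (88, np.float64(-2.7), np.float64(18.4), 0.2) (86, np.float64(-2.6), np.float64(19.7), 0.3) (83, np.float64(-2.6), np.float64(19.1), -0.5) (81, np.float64(-2.5), np.float64(19.8), -0.2) (78, np.float64(-2.5), np.float64(19.6), 0.1) (76, np.float64(-2.5), np.float64(18.8), 0.1) (73, np.float64(-2.6), np.float64(18.2), -0.0) (71, np.float64(-2.6), np.float64(18.4), -0.1) (68, np.float64(-2.6), np.float64(19.1), 0.4) (66, np.float64(-2.7), np.float64(18.4), 0.0) (63, np.float64(-2.7), np.float64(18.2), -0.6) (61, np.float64(-2.8), np.float64(18.5), -0.4) (58, np.float64(-2.9), np.float64(17.5), -0.1) (56, np.float64(-2.9), np.float64(19.0), 0.8) (53, np.float64(-3.2), np.float64(16.1), 0.1) (51, np.float64(-3.5), np.float64(15.2), 0.2) (48, np.float64(-3.7), np.float64(16.5), 0.5) (46, np.float64(-3.8), np.float64(18.3), -0.3) (43, np.float64(-3.8), np.float64(19.1), 0.3) (41, np.float64(-3.7), np.float64(19.4), -0.3) (38, np.float64(-3.7), np.float64(19.6), 0.2) (36, np.float64(-3.6), np.float64(20.1), 0.2) (33, np.float64(-3.5), np.float64(19.7), -0.1)
23.6833 0.02593026303008966
```

```bash
python3 roll.py -.091; python3 - <<'E'
from press import *
import cv2
s,d=np.load("d.npy"); F(3); move_l(tcp(s,.06),.12); hold(.1)
r=get_image("scene"); np.savez("s2.npz",**r)
a=r["frame"][180:330,190:390]; cv2.imwrite("pics/s2.png",cv2.resize(a,None,fx=3.6,fy=3.6,interpolation=cv2.INTER_CUBIC)); print(state()["time"],state()["moment"])
E
```

```text
(31, np.float64(-3.5), np.float64(19.0), 0.6) (28, np.float64(-3.5), np.float64(18.9), 0.3) (26, np.float64(-3.5), np.float64(19.8), -0.4) (23, np.float64(-3.4), np.float64(19.2), 0.0) (21, np.float64(-3.5), np.float64(18.5), 0.1) (18, np.float64(-3.5), np.float64(18.9), 0.1) (16, np.float64(-3.5), np.float64(19.0), -0.2) (13, np.float64(-3.6), np.float64(18.3), -0.4) (11, np.float64(-3.6), np.float64(18.3), -0.4) (8, np.float64(-3.6), np.float64(19.1), 0.0) (6, np.float64(-3.5), np.float64(20.0), 2.7) (3, np.float64(-3.6), np.float64(18.2), 3.4) (1, np.float64(-3.6), np.float64(19.0), 3.0) (-2, np.float64(-3.4), np.float64(20.6), 5.3) (-4, np.float64(-3.2), np.float64(22.0), 3.6) (-7, np.float64(-2.9), np.float64(22.0), 1.9) (-9, np.float64(-2.7), np.float64(22.1), 0.8) (-12, np.float64(-2.5), np.float64(21.2), 1.2) (-14, np.float64(-2.4), np.float64(19.8), -0.0) (-17, np.float64(-2.3), np.float64(19.7), 0.2) (-19, np.float64(-2.3), np.float64(19.9), 0.1) (-22, np.float64(-2.2), np.float64(19.5), 0.1) (-24, np.float64(-2.2), np.float64(19.2), -0.2) (-27, np.float64(-2.2), np.float64
[... 624 characters left out ...]
5.7), -1.6) (-62, np.float64(-3.4), np.float64(13.6), -1.6) (-64, np.float64(-3.8), np.float64(15.1), -0.7) (-67, np.float64(-3.9), np.float64(17.7), -0.3) (-69, np.float64(-3.9), np.float64(18.5), -0.0) (-72, np.float64(-3.9), np.float64(19.5), 0.2) (-74, np.float64(-3.9), np.float64(19.1), 0.7) (-77, np.float64(-3.8), np.float64(19.7), -0.3) (-79, np.float64(-3.8), np.float64(19.4), 0.4) (-82, np.float64(-3.8), np.float64(18.9), 0.1) (-84, np.float64(-3.8), np.float64(19.6), 0.3) (-87, np.float64(-3.8), np.float64(19.0), 0.7) (-89, np.float64(-3.8), np.float64(18.5), -0.6) (-92, np.float64(-3.8), np.float64(19.4), -0.2)
38.2667 0.025837787894911583
39.125 [0.08543992 0.67196619 0.03915114]
```

View pics/s2.png

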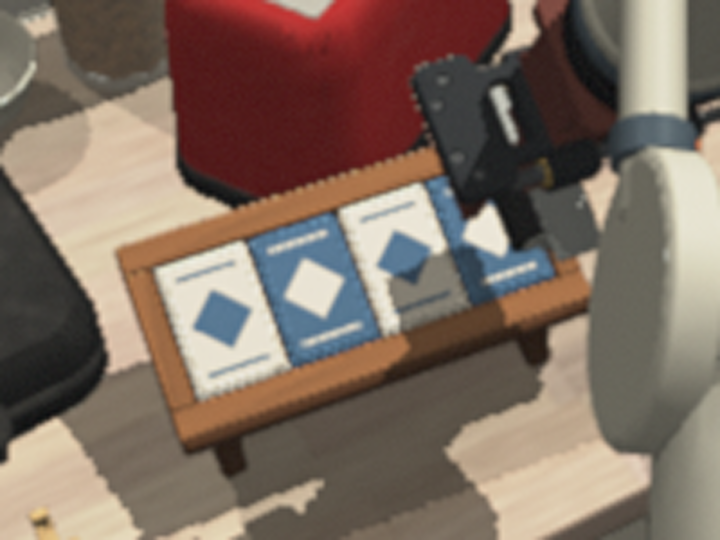

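Tiles are down flush in the frame. Now back over the rack, checking the roller's attitude in the grip.

```bash
python3 - <<'E'
from press import *; from cam import *
import cv2
np.set_printoptions(precision=4,suppress=True)
g=np.load("grasp.npy")
move_l(tcp(-.092,.12),.2)
move_to(RX+[0,0,.21],quat(GD,rx)); hold(.2); s=state(); print(s["time"],s["ee_pos"],s["ft_force"],s["moment"],s["finger_gap"])
r=get_image("scene"); np.savez("s3.npz",**r)
a=r["frame"][230:400,110:310]; cv2.imwrite("pics/s3.png",cv2.resize(a,None,fx=3.5,fy=3.5,interpolation=cv2.INTER_CUBIC))
P=cloud(r).reshape(-1,3); 
# bar top expected z=.21-.079+.059=.19
Q=P[(abs(P[:,0]-.4715)<.03)&(abs(P[:,1]-.1765)<.07)&(abs(P[:,2]-.187)<.012)]
print(len(Q))
for y in np.arange(.12,.235,.01):
    q=Q[abs(Q[:,1]-y)<.005]; print(round(y,3),len(q),np.median(q,0) if len(q) else '')
E
```

```text
41.1 [0.4718 0.1754 0.2105] [ 0.737  -0.3668 -3.2882] [-0.1211  0.0327 -0.0506] 0.025853838813019954
111
0.12 0 
0.13 0 
0.14 0 
0.15 0 
0.16 0 
0.17 11 [0.4558 0.1729 0.1768]
0.18 23 [0.4576 0.1794 0.178 ]
0.19 26 [0.4577 0.1902 0.1774]
0.2 27 [0.4577 0.2004 0.1772]
0.21 3 [0.4585 0.2059 0.1757]
0.22 15 [0.4614 0.2236 0.1905]
0.23 6 [0.4686 0.2255 0.1893]
```

View pics/s3.png

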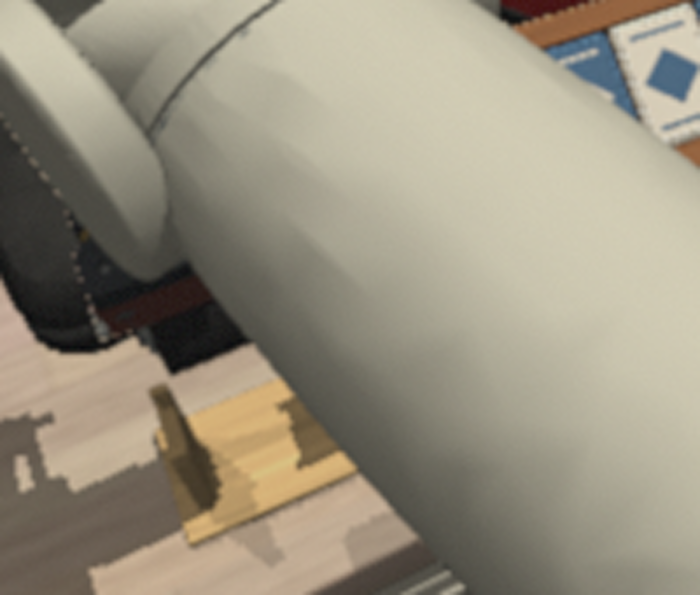

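```bash
python3 - <<'E'
from press import *; from cam import *
import cv2
np.set_printoptions(precision=4,suppress=True)
r=get_image("wrist"); np.savez("w4.npz",**r); cv2.imwrite("pics/w4.png",r["frame"])
for nm in("wrist","top"):
    if nm=="top": r=get_image("top")
    P=cloud(r).reshape(-1,3); 
    Q=P[(abs(P[:,0]-.4715)<.02)&(abs(P[:,1]-.1765)<.07)&(abs(P[:,2]-.187)<.012)]
    for y in np.arange(.12,.235,.01):
        q=Q[abs(Q[:,1]-y)<.005]; print(round(y,3),len(q),np.median(q,0) if len(q) else '')
E
```

```text
0.12 0 
0.13 0 
0.14 0 
0.15 0 
0.16 0 
0.17 4 [0.4884 0.1746 0.1754]
0.18 99 [0.4858 0.1811 0.176 ]
0.19 738 [0.4729 0.1913 0.1904]
0.2 984 [0.4729 0.2001 0.1905]
0.21 961 [0.4727 0.21   0.1905]
0.22 1005 [0.4734 0.2201 0.1905]
0.23 276 [0.4726 0.2263 0.19  ]
0.12 1 [0.479  0.1245 0.1946]
0.13 79 [0.4717 0.1294 0.1897]
0.14 83 [0.4718 0.1398 0.1902]
0.15 95 [0.4701 0.1499 0.1905]
0.16 85 [0.4703 0.1598 0.1899]
0.17 20 [0.4608 0.1676 0.1821]
0.18 0 
0.19 0 
0.2 0 
0.21 0 
0.22 0 
0.23 0
```

View pics/w4.png

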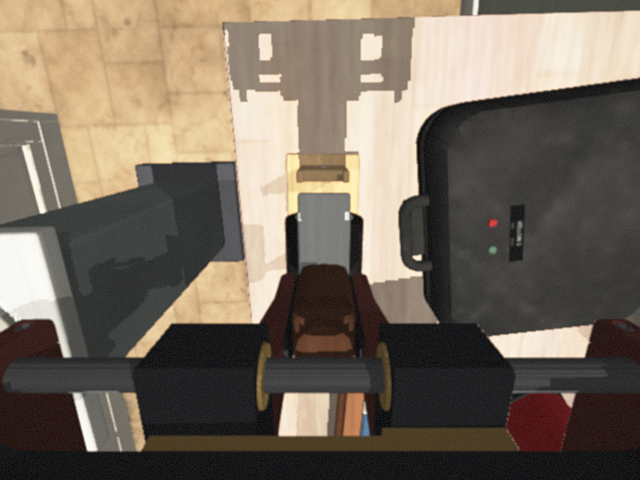

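The bar (≈323,235) is level and aligned with the rack. Lowering.

```bash
python3 - <<'E'
from press import *; from cam import *
np.set_printoptions(precision=4,suppress=True)
q=quat(GD,rx); move_l(RX+[0,0,.115],.12,q); hold(.2); f0=F(6); 
z=.115
while z>.0895:
    z-=.003 if z>.0945 else .0007
    move_l(RX+[0,0,z],.03,q); f=F(4)-f0; print(round(z,4),f)
    if f[2]>5 or np.linalg.norm(f[:2])>8: break
s=state();print(s["time"],s["ee_pos"])
E
```

```text
0.112 [ 0.3752  0.1753 -0.3572]
0.109 [ 0.175  -0.1814  0.028 ]
0.106 [0.4409 0.3205 0.0657]
0.103 [ 0.1278  0.5883 -0.1675]
0.1 [0.384  0.573  0.1929]
0.097 [0.4237 0.5148 0.0482]
0.094 [ 0.2922  0.7749 -0.1575]
0.0933 [ 0.1576  0.744  -0.3721]
0.0926 [ 0.258   0.1883 -0.0685]
0.0919 [-0.1501  0.0596 -0.0133]
0.0912 [ 0.1172 -0.1008 -0.0024]
0.0905 [-0.1197  0.4175  0.0433]
0.0898 [-0.3703  0.3143  1.9037]
0.0891 [-2.441  -0.9471  7.5977]
46.4083 [0.4716 0.1765 0.09  ]
```

Seated at the original height. Release and check.

```bash
python3 - <<'E'
from press import *; from cam import *
import cv2
np.set_printoptions(precision=4,suppress=True)
gripper_open(); s=state(); print(s["time"],s["finger_gap"])
move_l(RX+[0,0,.24],.15,quat(GD,rx)); hold(.2); print(state()["time"])
r=get_image("wrist"); cv2.imwrite("pics/w5.png",r["frame"])
P=cloud(r).reshape(-1,3)
Q=P[(abs(P[:,0]-.472)<.05)&(abs(P[:,1]-.1755)<.06)&(P[:,2]>.125)&(P[:,2]<.14)]; print(len(Q),cv2.minAreaRect((Q[:,:2]*1000).astype(np.float32)),np.median(Q,0))
r=get_image("top"); T=load("top0.npz")
print("plane drop check"); 
A=cloud(T);B=cloud(r)
for s_ in(.084,.028,-.028,-.084):
    o=[]
    for M in(A,B):
        D=M-C; m=(abs(D@e-s_)<.02)&(abs(D@h)<.03)&(abs(D@n)<.02); o.append(np.median((D@n)[m])*1e3)
    print(o)
D=B-C; m=(abs(abs(D@e)-.12)<.003)&(abs(D@h)<.04)&(abs(D@n)<.02); print("frame",np.median((D@n)[m])*1e3)
E
```

```text
47.4583 0.08752382641848205
48.8167
880 ((472.17156982421875, 178.62759399414062), (27.244586944580078, 23.999713897705078), 88.50971984863281) [0.4719 0.1804 0.1332]
plane drop check
[np.float64(2.6716149483250393), np.float64(-0.9549435293990547)]
[np.float64(0.06507992458560662), np.float64(-1.6867458338877448)]
[np.float64(2.6029625136215633), np.float64(-0.15089599324414732)]
[np.float64(0.10298657955965476), np.float64(-1.6492398696411832)]
frame -0.5627512703074229
```

View pics/w5.png

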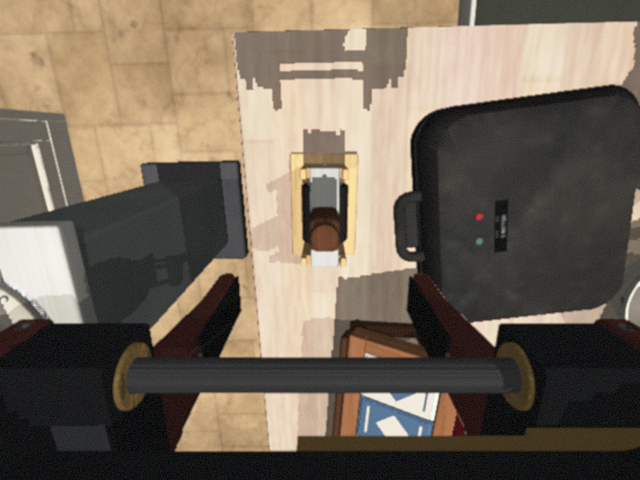

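The roller hangs upright as it did at the start (handle at ≈323,232). All four tiles dropped by 1.7–3.6 mm and now lie within about 1.1 mm of the frame level. Handing in.

```bash
python3 -c "
from bench import *
print(job_done())"
```

```text
the job is handed in; nothing more can be done
None
```

I rolled all four tiles from left to right at a measured 14–22 N and they sit level with the frame. The roller hangs back in its rack, the arm stayed clear of the tape, mug and scissors, and the job was handed in at about 49 s of the 72 s allowed; no verdict was returned.

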